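Run up a bench downdraft box and drop it to low speed

TASK

Start the downdraft box on the bench so that the bronze casting on its grille can be dry-brushed: first switch on the mains rocker at the right-hand end of the row by pressing down its far end, then press the high-speed key (three bars) until it latches and let the fan run up on high for at least three seconds, and only then press the low-speed key (one bar) until it latches and the high-speed key pops up. Press neither the stop key (ring) nor the middle-speed key (two bars). Closed fingertips are enough for all of it: leave the casting, brush, scraper and wax tin lying where they are.

Things in the scene. Friction and masses are not known exactly. Their poses are not given: they have to be found in the camera images.
- downdraft: Grey sheet-metal downdraft box, fixed, 250 (x) x 280 (y) mm. Origin on the bench under its centre; own x points away from the controls to the far side, y left, z up. Rear part (own x -35 to +125 mm): perforated suction bed 95 mm high, rim 6 mm. In front of it: level ledge 70 mm high with all controls in one row at own x = -85 mm. Left to right: stop, low, middle, high key, gap, mains rocker.
- low_key_top (a point): Middle of the top of the low-speed key (second from the left, one metal bar on top), at own y +60 mm of the box. Black key 34 (x) x 24 (y) mm; its top is 17 mm above the ledge when up and moves down with the key. Keys stand 40 mm apart.
- high_key_top (a point): Middle of the top of the high-speed key (rightmost of the four keys, three metal bars on top), at own y -20 mm of the box. Black key 34 (x) x 24 (y) mm; its top is 17 mm above the ledge when up and moves down with the key.
- mid_key_top (a point): Middle of the top of the middle-speed key (third from the left, two metal bars on top), at own y +20 mm of the box. Black key 34 (x) x 24 (y) mm; its top is 17 mm above the ledge when up and moves down with the key. Not to be pressed.
- stop_key_top (a point): Middle of the top of the stop key (leftmost, metal ring on top), at own y +100 mm of the box. Black key 34 (x) x 24 (y) mm; its top is 17 mm above the ledge when up and moves down with the key. Not to be pressed.
- rocker_far_pad (a point): Middle of the pressing face of the mains rocker's far half (the half nearer the suction bed). Black rocker 46 (x) x 26 (y) mm, V-shaped on top, pivot in its middle at own y -90 mm of the box. Off: the far half slopes up away from the robot, this point 11 mm above the ledge, 12 mm beyond the pivot. On: the far half lies level, 6 mm above the ledge. The point moves with it.
- mains_rocker (a joint): Mains rocker angle, rad: 0 off, 0.40 on. A sprung detent holds it at either end; it snaps over past the middle (0.20). Takes about 3 to 5 N, straight down on the far half some 13 mm from the pivot.
- low_key (a joint): Low-speed key, m pressed down: 0 up, 0.0105 bottomed. All keys share one sprung latch bar: a speed key must be pressed almost to the bottom, takes about 2 to 4 N, and when let go stays latched at about 0.0085; pressing it releases whichever other key was latched, which springs up to 0.
- high_key (a joint): High-speed key, m pressed down; same as the low-speed key.
- mid_key (a joint): Middle-speed key, m pressed down; same mechanism. Not to be pressed.
- stop_key (a joint): Stop key, m pressed down; it springs back, and releases any latched key. Not to be pressed.
- bronze_cast: Green bronze casting, loose, 192 x 65 x 35 mm, lying on the suction bed. Origin at the centre of its underside.
- patina_brush: Wooden-handled brush, loose, 176 x 21 x 22 mm, on the bench to the right of the box. Origin at the centre of its underside.
- scraper: Scraper with a wooden handle, loose, 58 x 180 x 24 mm, on the bench to the left of the box. Origin at the centre of its underside.
- wax_tin: Round open tin of wax, loose, 62 mm across, 23 mm high, on the bench left of the box, nearer the robot than the scraper. Origin at the centre of its underside.

How it is judged:
By the outcome, as a careful person would: the job done as asked, in the order asked, and still so for the second after the job is handed in, with the robot touching nothing.
It also fails if it takes over 45 s, if anything falls off the work surface, if the arm or the gripper's body presses on something with over 40 N, if the wrist force passes 120 N, or if a joint passes its speed limit or range.

ROBOT

A 6-joint arm with a two-finger parallel gripper is mounted at the origin on a cart in front of the work surface, level with it; the furniture and walls round the work are solid. World frame = base frame: x ahead of the robot, y to its left, z up, the work surface at z = 0. Lengths are in m, angles in degrees, forces in N, time in s.
With the tool pointing down it reaches from about 0.4 to 0.825 m from the base axis. Payload 7 kg.
Tool frame: the origin (TCP) lies at the very end of the fingers, on their centre line; the grasp point (between the pads) lies 19 mm behind it; z points along the fingers, y is the line along which they close (so a half turn about z gives the same grasp; the last joint's range is limited). The gripper opens to 88 mm and grips with 3 to 60 N. Pads are 19 mm wide; open, the fingers measure 130 mm over their backs; the gripper's body (78 mm by 193 mm) begins 47 mm behind the grasp point.
Start: joints at [-48.008, 20.546, 0.682, 0, -70.136, -16.507], TCP at [0.29, -0.609, 0.199] pointing down, gripper open.
Joint ranges: [-176.03, 176.03], [-82.01, 121.73], [-58.28, 71.71], [-173.87, 95.51], [-174.79, -0.11], [-173.66, 173.66]. Speed limits (degrees/s): [136.94, 136.94, 172.46, 180, 180, 180].

INTERFACE

Orientations are given as [roll, pitch, yaw] about the fixed x, y, z axes, in that order (R = Rz(yaw) Ry(pitch) Rx(roll)).
In Python, from plant import get_state, capture, close_job, regions_of gives the robot as it stands.
- The arm moves only by the tool jog_arm, never from a script. Its argument "moves" is a list of rows, each a list of 3 entries, a list of its own where there are three numbers: the shift along the tool's x, y, z in cm, then the turn about the tool's z in degrees, then the finger opening in cm, from 0 to 8.76. A call has 1 to 12 rows; each row shifts and turns the commanded pose from where the row before left it, along the tool's axes as they then stand; what a row does not reach is not made up. A row lasts 1/8 s, in which the tool goes at most 62.5 mm and 10.7 degrees, less where a joint would pass 70% of its speed; a pose out of reach is approached as far as the arm can. A call is refused whole if a number of a shift passes 6.25 or a number of a turn 10.7, either way. A call with a gripper value outside its range is refused whole. The fingers move at their own pace and stop on an object; "newtons" is the grip in N (left out, the last holds). Time passes only in rows, so rows that do not move let the fingers close. It gives the time, the measured TCP pose, the force, the opening and the grip force at its end, in the units of the state.
- get_state(): the state, without advancing time (a new reading comes with each control period).
- capture(name): name is "scene" or "top" or "wrist"; returns a dict with "pixels" (400x640x3 uint8, blue, green, red), "mtx" (3x3 intrinsics, pixels), "k1" (the pictures are not rectified: a ray, as slopes to the right and down, at radius r is drawn at 1 + k1 r^2 times it, then the intrinsics apply), "world_from_camera" (4x4, takes a point from camera to world coordinates); the wrist camera has in their place "hand_eye" (4x4, takes a point from camera to tool coordinates, whose origin is the TCP and whose axes are the flange's). Camera axes: x right, y down, z forward; pixel columns grow to the right and rows downward; lengths in m; the calibration is good to about 2 mm. A picture is of the moment at which its call begins: read the wrist's pose just before it. There is no depth.
- close_job(): hands the job in; it is judged then, once.
Trained networks look in a picture, given as the dict that the camera call returned (one of the last four; its "shot" number tells which), for a name from the list of things; names that differ only in an ending like _2 or _b are one class to them, and where a whole thing is asked for, a point or a joint stands for the part that bears it (a point fixed in the world has none). Each returns a list of dicts, best first, with "confidence" (0 to 1); they miss things now and then, are a little off and sometimes report something else, mostly with a low value. They report only what shows in the picture. A call takes as long as a camera call.
- regions_of(picture, thing): "pixels" (400x640 bool, what is visible of it) and "pixel" ([column, row] in pixels, amid what is visible of it).
The state is a dict: "time_s": time; "joints": joint angles; "qd": joint speeds; "joint_torque": joint torques, N m; "tcp_pos": TCP position; "eef_rot": TCP orientation; "contact_force": force on the tool from outside, world axes, zero at the start; "moment": the same for the moment, N m; "gripper_width": finger opening in m; "gripper_force": force on a finger pad.
Only numpy, scipy, OpenCV 4.12 (cv2) and the standard library are available. Lean on these libraries where they do the work, as an engineer would, in place of code of your own. Each camera call takes 0.05 s, during which the arm holds its last target. There are 200 camera calls.

## Working session

There is one attempt and no reset: what is moved stays moved. The work goes in short steps, Python scripts to look and compute and a tool call to move; the robot and the scene stay as the last step left them, time stands still between calls to the robot, and variables do not carry over. Pictures are saved under pics/ and viewed, at most 10 in all, crops included, and the job is handed in when it is done.

Besides the shell and the picture viewer there is one more tool, called after "Emit:" as a command line: name --argument value ..., lists and objects as JSON in quotes. jog_arm: Moves the arm, as the interface text tells. Its arguments: {"type":"object","properties":{"moves":{"type":"array"},"newtons":{"type":"number"}},"required":["moves"]}

```bash
mkdir -p pics; cat > h.py <<'E'
import numpy as np, cv2
from plant import *
from scipy.spatial.transform import Rotation as R
def T(p): 
    if 'world_from_camera' in p: return np.array(p['world_from_camera'])
    s=p['state']; M=np.eye(4); M[:3,:3]=R.from_euler('xyz',s['eef_rot'],degrees=True).as_matrix(); M[:3,3]=s['tcp_pos']
    return M@np.array(p['hand_eye'])
def shot(n):
    s=get_state(); p=capture(n); p['state']=s; return p
def ray(p,px):
    K=np.array(p['mtx']); u=cv2.undistortPoints(np.array([[px]],float),K,np.array([p['k1'],0,0,0.]))[0,0]
    M=T(p); return M[:3,3],M[:3,:3]@np.r_[u,1]
def onz(p,px,z):
    o,d=ray(p,px); return o+d*(z-o[2])/d[2]
E
python3 - <<'E'
from h import *
s=get_state(); print(s)
for n in ['scene','top']:
    p=shot(n); cv2.imwrite(f'pics/{n}.png',p['pixels']); print(n,T(p)[:3,3].round(3))
    for t,z in [('low_key_top',.08),('high_key_top',.08),('mid_key_top',.08),('stop_key_top',.08),('rocker_far_pad',.08),('downdraft',.09)]:
        for r in regions_of(p,t)[:2]: print(t,round(r['confidence'],2),np.round(r['pixel']),r['pixels'].sum(),onz(p,r['pixel'],z).round(4))
E
```

```text
{'time_s': 0.0, 'joints': array([-4.80085786e+01,  2.05900753e+01,  6.34380235e-01, -2.08973085e-02,
       -7.01377655e+01, -1.65072284e+01]), 'qd': array([ 0.03052709, -0.00829322,  0.0479031 ,  0.05800552, -0.00959086,
       -0.02460464]), 'joint_torque': array([ 4.31809076e-05, -5.82713163e+01,  2.93057388e+01,  6.99725837e+00,
        6.95041599e-03, -1.42190734e-04]), 'tcp_pos': array([ 0.29016935, -0.60884288,  0.19774026]), 'eef_rot': array([ 1.79904809e+02, -7.72292193e-03, -1.54522917e+02]), 'contact_force': array([ 0.20632185, -0.05120099,  0.46319123]), 'moment': array([ 0.02780224, -0.05163908,  0.03116703]), 'gripper_force': 0.0, 'gripper_width': 0.08766023728318562}
scene [ 1.141 -0.413  0.472]
low_key_top 0.5 [285. 200.] 76 [0.4618 0.0038 0.08  ]
high_key_top 0.52 [257. 206.] 96 [ 0.4456 -0.0644  0.08  ]
mid_key_top 0.53 [272. 202.] 78 [ 0.4474 -0.0239  0.08  ]
rocker_far_pad 0.29 [299. 195.] 74 [0.4585 0.0496 0.08  ]
downdraft 0.6 [286. 238.] 9589 [ 0.6213 -0.0974  0.09  ]
top [0.396 0.049 1.023]
low_key_top 0.73 [339. 243.] 212 [0.4494 0.0091 0.08  ]
low_key_top 0.46 [379. 243.] 250 [ 0.448  -0.0697  0.08  ]
high_key_top 0.46 [380. 241.] 231 [ 0.4514 -0.0714  0.08  ]
mid_key_top 0.64 [358. 244.] 230 [ 0.448  -0.0275  0.08  ]
mid_key_top 0.44 [277. 253.] 711 [0.4328 0.1281 0.08  ]
stop_key_top 0.71 [317. 242.] 220 [0.4533 0.0507 0.08  ]
rocker_far_pad 0.9 [416. 241.] 345 [ 0.4498 -0.1413  0.08  ]
rocker_far_pad 0.38 [272. 254.] 728 [0.4309 0.1386 0.08  ]
downdraft 0.92 [366. 211.] 15774 [ 0.5101 -0.0457  0.09  ]
downdraft 0.34 [317. 241.] 211 [0.4544 0.0514 0.09  ]
```

```bash
python3 - <<'E'
import cv2
a=cv2.imread('pics/top.png')[110:310,230:470]
cv2.imwrite('pics/topc.png',cv2.resize(a,(720,600),interpolation=2))
E
```

```text
(no output)
```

View pics/topc.png

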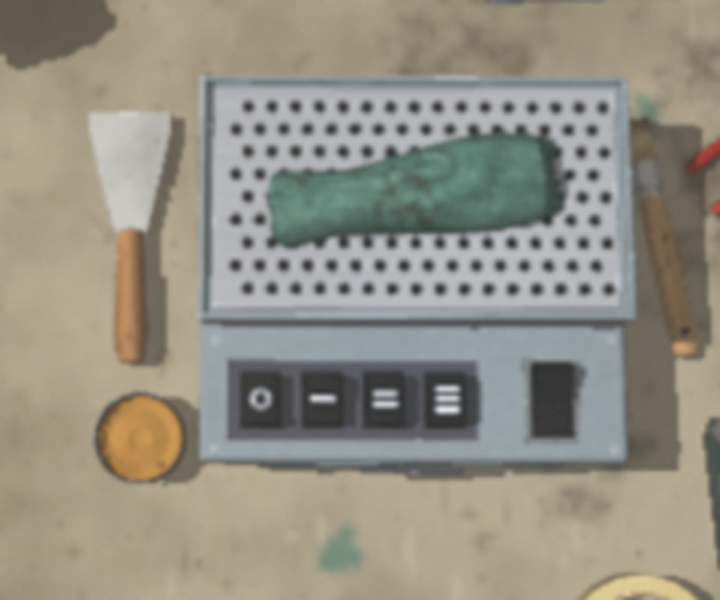

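View pics/scene.png

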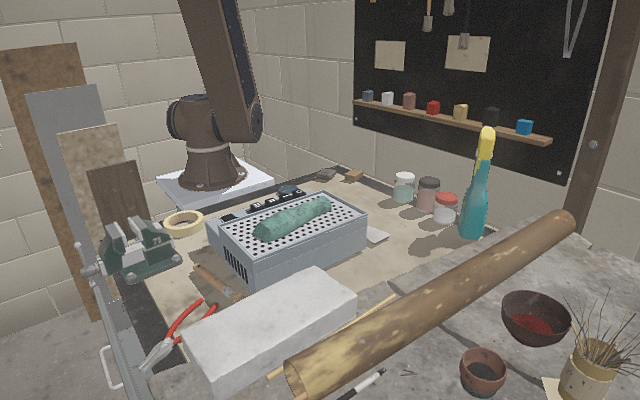

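The top picture (crop at 3x from (230,110)) shows the box square to the world, with the keys in full-image pixels at about stop (317,243), low (338,243), mid (358,243), high (379,243) and rocker (414,243). Next I fit the box pose to these and the corners.

```bash
cat >> h.py <<'E'
def proj(p,X):
    M=np.linalg.inv(T(p)); Y=np.array(X)@M[:3,:3].T+M[:3,3]
    return cv2.projectPoints(Y,np.zeros(3),np.zeros(3),np.array(p['mtx']),np.array([p['k1'],0,0,0.]))[0][:,0]
def box(v,L):
    L=np.array(L); c,s=np.cos(v[2]),np.sin(v[2])
    return np.c_[v[0]+c*L[:,0]-s*L[:,1],v[1]+s*L[:,0]+c*L[:,1],L[:,2]]
E
python3 - <<'E'
from h import *
from scipy.optimize import least_squares
p=shot('top')
L=[(-.085,.1,.087),(-.085,.06,.087),(-.085,.02,.087),(-.085,-.02,.087),(-.085,-.09,.077),(-.125,.14,.07),(-.125,-.14,.07),(.125,.14,.101),(.125,-.14,.101)]
c=np.array([(261,398),(322,398),(385,398),(447,399),(553,400),(201,461),(627,461),(202,76),(627,80)])/3+[230-1/3,110-1/3]
r=least_squares(lambda v:(proj(p,box(v,L))-c).ravel(),[.53,-.05,0],loss='soft_l1')
print(r.x.round(4),np.degrees(r.x[2]),'\n',(proj(p,box(r.x,L))-c).round(1))
print(box(r.x,[(-.085,.06,.087),(-.085,-.02,.087),(-.073,-.09,.081)]).round(4))
E
```

```text
[ 0.534  -0.0501 -0.0269] -1.5395568579230037 
 [[-0.2  0.1]
 [ 0.2  0.2]
 [ 0.   0.2]
 [ 0.1 -0. ]
 [-0.   0.1]
 [-0.8  0.1]
 [ 0.6  0.5]
 [-0.4 -0.4]
 [ 0.4 -1. ]]
[[ 0.4506  0.0122  0.087 ]
 [ 0.4485 -0.0678  0.087 ]
 [ 0.4586 -0.1381  0.081 ]]
```

Emit:
jog_arm --moves '[[[0, 0, 0], 8.5, 0], [[0, 0, 0], 8.5, 0], [[0, 0, 0], 8.5, 0]]'

```text
time_s: 1.12
tcp_pos: [0.2904, -0.6093, 0.1987]
eef_rot: [-180.0, 0.0, 179.7]
contact_force: [-0.2, -0.2, -0.5]
gripper_width: 0.0633
gripper_force: 0.0
```

Emit:
jog_arm --moves '[[[0, 0, -4], 1.2, 0], [[-1.7, 4.7, 0], 0, 0], [[-1.7, 4.7, 0], 0, 0], [[-1.7, 4.7, 0], 0, 0], [[-1.7, 4.7, 0], 0, 0], [[-1.7, 4.7, 0], 0, 0], [[-1.7, 4.7, 0], 0, 0], [[-1.7, 4.7, 0], 0, 0], [[-1.7, 4.7, 0], 0, 0], [[-1.7, 4.7, 0], 0, 0], [[-1.6, 4.7, 0], 0, 0], [[0, 0, 0], 0, 0]]'

```text
time_s: 2.62
tcp_pos: [0.4703, -0.1405, 0.2389]
eef_rot: [180.0, 0.0, 179.0]
contact_force: [-0.5, -0.2, -1.1]
gripper_width: 0.0002
gripper_force: 0.0
```

```bash
python3 - <<'E'
from h import *
p=shot('wrist'); s=p['state']; print(s['tcp_pos'],s['eef_rot'],s['gripper_width'])
im=p['pixels'].copy()
v=[.534,-.0501,-.0269]
L=[(-.085,.1,.087),(-.085,.06,.087),(-.085,.02,.087),(-.085,-.02,.087),(-.085,-.09,.072),(-.073,-.09,.081),(-.062,-.077,.085),(-.062,-.103,.085),(-.035,-.14,.101)]
for q in proj(p,box(v,L)): print(q.round()); cv2.circle(im,tuple(int(a) for a in q.round()),3,(0,0,255),1)
cv2.imwrite('pics/w1.png',im)
E
```

```text
[ 0.47031738 -0.14046923  0.23888987] [1.79984795e+02 4.31998497e-02 1.79014108e+02] 0.00019348533180112254
[508. 160.]
[470. 160.]
[432. 159.]
[394. 159.]
[328. 157.]
[328. 169.]
[340. 179.]
[316. 179.]
[281. 207.]
```

View pics/w1.png

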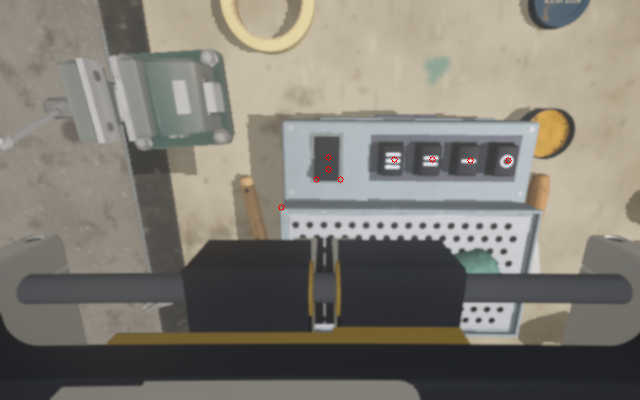

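The wrist view confirms the fit: rocker at (328,158), keys at (394..508,160), all within about 1 px of the projected points. I go down on the rocker's far half.

Emit:
jog_arm --moves '[[[1.1, 0.25, 3], 0.5, 0], [[0, 0, 4], 0, 0], [[0, 0, 4], 0, 0], [[0, 0, 3], 0, 0], [[0, 0, 0.8], 0, 0], [[0, 0, 0], 0, 0]]'

```text
time_s: 3.42
tcp_pos: [0.4585, -0.1409, 0.091]
eef_rot: [-180.0, -0.0, 178.3]
contact_force: [0.2, 0.8, 0.6]
gripper_width: 0.0002
gripper_force: 0.0
```

Emit:
jog_arm --moves '[[[0, 0, 0.3], 0, 0], [[0, 0, 0.3], 0, 0], [[0, 0, 0.3], 0, 0], [[0, 0, 0.2], 0, 0], [[0, 0, 0], 0, 0]]'

```text
time_s: 4.05
tcp_pos: [0.4583, -0.1402, 0.0795]
eef_rot: [-180.0, -0.0, 178.3]
contact_force: [0.7, 0.2, -0.1]
gripper_width: 0.0004
gripper_force: 0.0
```

Emit:
jog_arm --moves '[[[0, 0, 0.2], 0, 0], [[0, 0, 0.2], 0, 0], [[0, 0, 0.15], 0, 0], [[0, 0, 0], 0, 0]]'

```text
time_s: 4.55
tcp_pos: [0.4583, -0.1403, 0.074]
eef_rot: [-180.0, -0.0, 178.3]
contact_force: [0.5, -0.2, -0.4]
gripper_width: 0.0004
gripper_force: 0.0
```

Emit:
jog_arm --moves '[[[0, 0, -2], 0, 0], [[0, 0, -4], 0, 0], [[4, 0, -4], 0, 0], [[0, 0, 0], 0, 0]]'

```text
time_s: 5.05
tcp_pos: [0.4185, -0.1391, 0.1774]
eef_rot: [180.0, 0.4, 178.3]
contact_force: [0.3, -0.8, -0.4]
gripper_width: 0.0005
gripper_force: 0.0
```

```bash
python3 - <<'E'
from h import *
p=shot('wrist'); q=shot('top')
im=p['pixels']; c=proj(p,box([.534,-.0501,-.0269],[(-.085,-.09,.072)]))[0].astype(int); print(p['state']['tcp_pos'],c)
a=np.hstack([cv2.resize(im[max(0,c[1]-60):c[1]+90,max(0,c[0]-60):c[0]+60],(400,500)),cv2.resize(q['pixels'][215:265,395:435],(400,500))])
cv2.imwrite('pics/r.png',a)
E
```

```text
[ 0.41849955 -0.13910617  0.17742643] [328 218]
```

View pics/r.png

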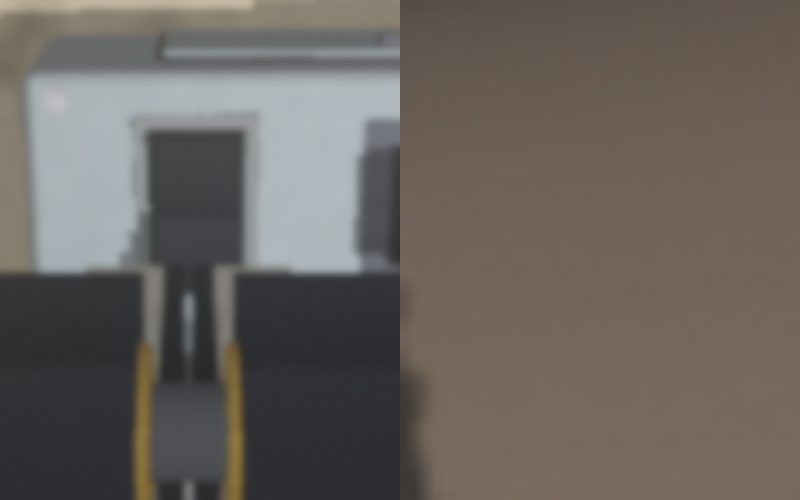

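Emit:
jog_arm --moves '[[[-5.2, 0, -3], 0, 0], [[0, 0, -3], 0, 0], [[0, 0, 0], 0, 0]]'

```text
time_s: 5.52
tcp_pos: [0.4721, -0.1407, 0.2345]
eef_rot: [-180.0, 0.0, 178.3]
contact_force: [0.0, -0.2, -0.7]
gripper_width: 0.0006
gripper_force: 0.0
```

```bash
python3 - <<'E'
from h import *
p=shot('wrist'); print(p['state']['tcp_pos'])
o=cv2.imread('pics/w1.png')
a=np.hstack([cv2.resize(i[125:205,290:370],(400,400),interpolation=0) for i in (o,p['pixels'])])
cv2.imwrite('pics/cmp.png',a)
E
```

```text
[ 0.47208546 -0.14072818  0.23454177]
```

View pics/cmp.png

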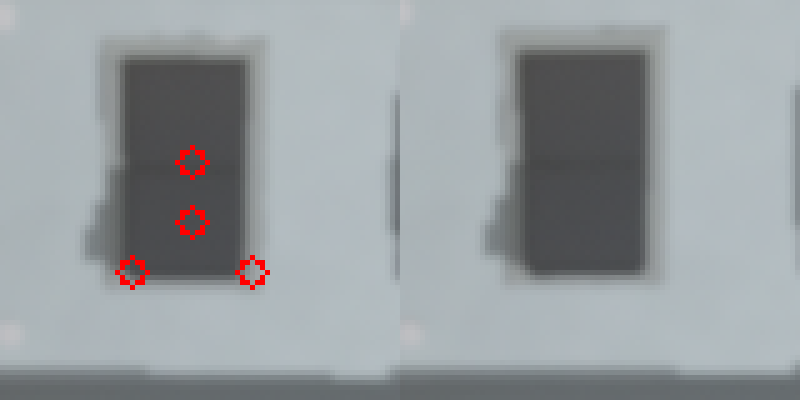

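The rocker still looks off: the shadow beside its raised far half is unchanged. I go down again in small steps and look while the fingers are down.

Emit:
jog_arm --moves '[[[1.35, 0, 3], 0, 0], [[0, 0, 4], 0, 0], [[0, 0, 4], 0, 0], [[0, 0, 3], 0, 0], [[0, 0, 1.4], 0, 0], [[0, 0, 0.6], 0, 0], [[0, 0, 0], 0, 0]]'

```text
time_s: 6.45
tcp_pos: [0.4571, -0.1403, 0.0743]
eef_rot: [-180.0, 0.0, 178.3]
contact_force: [0.1, 0.5, -0.0]
gripper_width: 0.0003
gripper_force: 0.0
```

```bash
python3 - <<'E'
from h import *
p=shot('wrist'); s=p['state']; print(s['tcp_pos'],s['contact_force'],proj(p,[s['tcp_pos']]), s['gripper_width'])
q=shot('scene'); v=[.534,-.0501,-.0269]
P=proj(q,np.vstack([[s['tcp_pos']],box(v,[(-.073,-.09,.081),(-.085,-.02,.087),(-.085,.1,.087)])])); print(P.round(1))
c=P[0].astype(int)
a=np.hstack([cv2.resize(p['pixels'][100:400,180:480],(400,400)),cv2.resize(q['pixels'][c[1]-30:c[1]+30,c[0]-30:c[0]+30],(400,400))])
cv2.imwrite('pics/d.png',a)
E
```

```text
[ 0.45713465 -0.14025516  0.07434193] [ 0.13666297  0.4782942  -0.04398779] [[327.65850916 233.51161423]] 0.00029656577298746
[[230.8 220.3]
 [231.5 217.7]
 [256.3 204.5]
 [298.4 191. ]]
```

View pics/d.png

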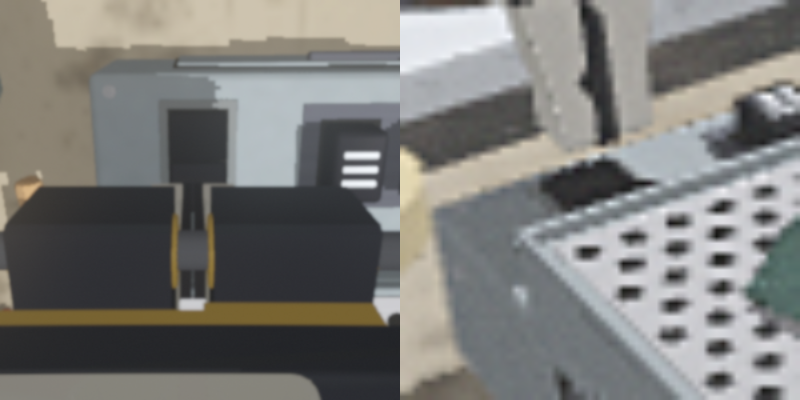

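The scene crop (right) shows the fingertips ending about 8 px above where the TCP projects, at crop (600,145) against (600,200). The closed tips therefore sit roughly 15 mm above the reported TCP. I keep going down under force control.

Emit:
jog_arm --moves '[[[0, 0, 0.3], 0, 0], [[0, 0, 0.2], 0, 0], [[0, 0, 0], 0, 0]]'

```text
time_s: 6.92
tcp_pos: [0.4568, -0.1402, 0.0691]
eef_rot: [180.0, -0.0, 178.3]
contact_force: [0.4, 0.9, 1.0]
gripper_width: 0.0004
gripper_force: 0.0
```

Emit:
jog_arm --moves '[[[0, 0, 0.2], 0, 0], [[0, 0, 0.1], 0, 0], [[0, 0, 0], 0, 0]]'

```text
time_s: 7.3
tcp_pos: [0.4568, -0.1402, 0.066]
eef_rot: [-180.0, -0.0, 178.3]
contact_force: [-0.4, -0.1, 0.2]
gripper_width: 0.0002
gripper_force: 0.0
```

Emit:
jog_arm --moves '[[[-0.25, 0, 0], 0, 0], [[0, 0, 0.2], 0, 0], [[0, 0, 0], 0, 0]]'

```text
time_s: 7.68
tcp_pos: [0.4592, -0.1403, 0.0639]
eef_rot: [180.0, -0.0, 178.3]
contact_force: [-0.0, -0.1, -0.2]
gripper_width: 0.0003
gripper_force: 0.0
```

Emit:
jog_arm --moves '[[[0, 0, 0.2], 0, 0], [[0, 0, 0], 0, 0]]'

```text
time_s: 7.92
tcp_pos: [0.4592, -0.1403, 0.062]
eef_rot: [-180.0, -0.0, 178.3]
contact_force: [1.2, 0.5, -0.3]
gripper_width: 0.0006
gripper_force: 0.0
```

Emit:
jog_arm --moves '[[[0, 0, 0.2], 0, 0], [[0, 0, 0], 0, 0]]'

```text
time_s: 8.18
tcp_pos: [0.4593, -0.1403, 0.06]
eef_rot: [180.0, -0.0, 178.3]
contact_force: [-0.5, -0.7, 0.0]
gripper_width: 0.0006
gripper_force: 0.0
```

Emit:
jog_arm --moves '[[[0, 0, 0.2], 0, 0], [[0, 0, 0], 0, 0]]'

```text
time_s: 8.43
tcp_pos: [0.4593, -0.1403, 0.058]
eef_rot: [-180.0, -0.0, 178.3]
contact_force: [0.4, -0.9, 1.0]
gripper_width: 0.0003
gripper_force: 0.0
```

```bash
python3 - <<'E'
from h import *
q=shot('scene'); s=q['state']
X=np.array(s['tcp_pos']); P=proj(q,[X,X+[0,0,.01],X+[0,0,.02],X+[.01,0,0]]); print(P.round(1))
c=P[0].astype(int); print(s['contact_force'],s['tcp_pos'])
cv2.imwrite('pics/e.png',cv2.resize(q['pixels'][c[1]-40:c[1]+20,c[0]-30:c[0]+30],(600,600),interpolation=cv2.INTER_CUBIC))
E
```

```text
[[232.1 226.9]
 [231.5 223.1]
 [230.9 219.3]
 [234.  228.6]]
[ 0.39292955 -0.93794282  1.01368093] [ 0.45927969 -0.140326    0.05801548]
```

View pics/e.png

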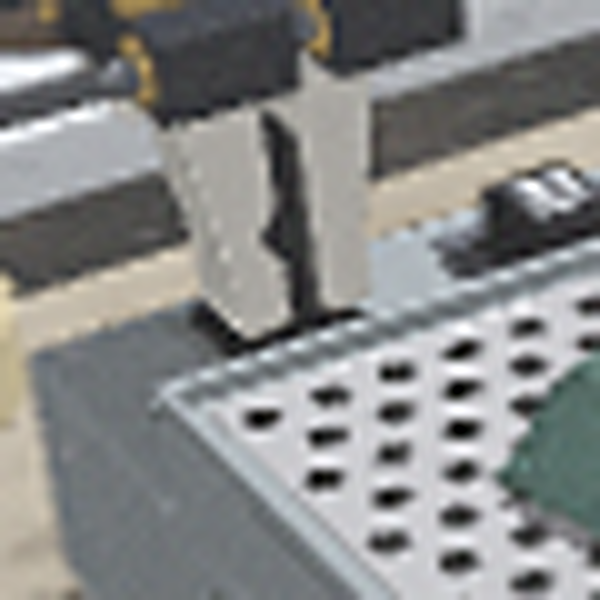

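The tips show at crop row 330, which puts them about 20 mm above the reported TCP, at a height of roughly 78 mm. That is right at the rocker, so I continue.

Emit:
jog_arm --moves '[[[0, 0, 0.2], 0, 0], [[0, 0, 0], 0, 0]]'

```text
time_s: 8.72
tcp_pos: [0.4597, -0.1403, 0.0563]
eef_rot: [-180.0, 0.0, 178.3]
contact_force: [0.7, -0.2, 0.1]
gripper_width: 0.0005
gripper_force: 0.4
```

Emit:
jog_arm --moves '[[[0, 0, 0.15], 0, 0], [[0, 0, 0], 0, 0]]'

```text
time_s: 8.98
tcp_pos: [0.4593, -0.1403, 0.0546]
eef_rot: [180.0, -0.0, 178.3]
contact_force: [0.4, -0.6, 0.8]
gripper_width: -0.0
gripper_force: 0.5
```

Emit:
jog_arm --moves '[[[0, 0, 0.15], 0, 0], [[0, 0, 0], 0, 0]]'

```text
time_s: 9.22
tcp_pos: [0.4589, -0.1403, 0.0528]
eef_rot: [180.0, -0.1, 178.3]
contact_force: [0.3, 0.3, 0.8]
gripper_width: 0.0001
gripper_force: 0.1
```

Emit:
jog_arm --moves '[[[0, 0, 0.1], 0, 0], [[0, 0, 0], 0, 0]]'

```text
time_s: 9.48
tcp_pos: [0.459, -0.1403, 0.0519]
eef_rot: [180.0, -0.0, 178.3]
contact_force: [-0.1, 0.6, 0.4]
gripper_width: 0.0005
gripper_force: 0.0
```

Emit:
jog_arm --moves '[[[0, 0, 0.15], 0, 0], [[0, 0, 0], 0, 0]]'

```text
time_s: 9.72
tcp_pos: [0.4592, -0.1403, 0.0505]
eef_rot: [180.0, -0.0, 178.3]
contact_force: [0.1, 0.2, -0.5]
gripper_width: 0.0006
gripper_force: 0.0
```

Emit:
jog_arm --moves '[[[0, 0, 0.15], 0, 0], [[0, 0, 0], 0, 0]]'

```text
time_s: 9.98
tcp_pos: [0.4592, -0.1403, 0.049]
eef_rot: [-180.0, -0.0, 178.3]
contact_force: [-0.9, 0.4, -0.6]
gripper_width: 0.0004
gripper_force: 0.0
```

```bash
python3 - <<'E'
from h import *
q=shot('scene'); s=q['state']; X=np.array(s['tcp_pos'])
print(proj(q,[X,X+[0,0,.02]]).round(1), s['joint_torque'].round(2), s['contact_force'])
g=cv2.cvtColor(q['pixels'],cv2.COLOR_BGR2GRAY)
print(g[210:236,222:242])
o=cv2.cvtColor(cv2.resize(cv2.imread('pics/e.png'),(60,60),interpolation=3),cv2.COLOR_BGR2GRAY); print(o[24:50,20:40])
E
```

```text
[[232.6 230.3]
 [231.5 222.7]] [  0.   -37.74  21.55   5.13  -0.05   0.  ] [-0.85154203  0.3654851  -0.59275739]
[[148 177 165 165 166 170 173 183  35  42  54 122 173 168 165 165 160 147
  184 182]
 [149 162 163 165 165 167 173 149  47  51  51 123 170 165 165 162 170 183
  181 182]
 [149 146 172 164 166 169 178  67  44  51  57 127 175 170 165 163 167 183
  181 183]
 [151 144 186 163 166 168 139  29  46  50  49  98 176 168 166 164 163 181
  182 181]
 [153 152 153 166 164 168 174 106  36  49  46  75 180 168 167 164 170 180
  184 182]
 [182 155 149 178 166 166 175 176 112  42  42  73 175 169 166 164 159 146
  190 188]
 [128 157 147 159 168 163 166 175 185  39  44  62 155 173 167 167 165 140
   97 145]
 [ 86 164 155 159 166 166 165 172 176  71  47  54 120 175 165 164 167 189
  207 177]
 [ 94 166 158 134 166 166 162 168 176  67  31  42 112 173 184 206 177 131
  118 125]
 [ 57 171 159 153 168 167 165 167 171 100 107 141 214 184 136 120 124 114
  110 106]
 [ 93  76 167 156 163 166 165 166 188 205 191 145 120 124 114 112 105 138
  190 202]
 [ 95  88  61 194 160 183 204 184 140 118 121 118 11
[... 2734 characters left out ...]
 200 163
   54  43]
 [189 171 177 202 143  66  70 140 204 207 204 198 173 168 176 204 204 200
  169 146]
 [174 186 171 189 205 206 205 205 205 203 166  51  39  53 103 201 207 210
  211 213]
 [122 171 187 183 190 206 207 202 201 206 196 100 102 139 174 207 209 197
  134 123]
 [110 122 173 188 182 184 198 201 201 202 210 211 216 216 211 207 203 159
   53  46]
 [116 110 125 174 187 180 184 200 203 203 206 203 207 203 204 206 200 165
  137 136]
 [121 121 114 126 172 188 180 183 202 206 161  48  40  61 148 203 203 207
  214 213]
 [118 121 117 108 123 175 187 182 187 200 143  60  70  93 174 205 204 202
  198 172]
 [120 116 115 117 110 124 171 188 179 173 194 180 201 201 204 205 198 124
   42  38]]
```

Emit:
jog_arm --moves '[[[0, 0, 0.1], 0, 0], [[0, 0, 0], 0, 0]]'

```text
time_s: 10.28
tcp_pos: [0.4594, -0.1403, 0.0481]
eef_rot: [-180.0, -0.0, 178.3]
contact_force: [0.5, 1.0, 0.5]
gripper_width: 0.0002
gripper_force: 0.1
```

Emit:
jog_arm --moves '[[[0, 0, 0.1], 0, 0], [[0, 0, 0], 0, 0]]'

```text
time_s: 10.52
tcp_pos: [0.4595, -0.1404, 0.0478]
eef_rot: [-180.0, 0.0, 178.3]
contact_force: [-3.7, 1.1, 8.4]
gripper_width: 0.0003
gripper_force: 4.2
```

Emit:
jog_arm --moves '[[[0, 0, -1], 0, 0], [[0, 0, -5], 0, 0], [[0, 0, -6], 0, 0], [[-1.25, 0, -4], 0, 0], [[0, 0, -2.6], 0, 0], [[0, 0, 0], 0, 0]]'

```text
time_s: 11.28
tcp_pos: [0.4731, -0.1408, 0.2358]
eef_rot: [180.0, 0.3, 178.3]
contact_force: [-0.0, 0.8, -0.7]
gripper_width: 0.0004
gripper_force: 0.0
```

```bash
python3 - <<'E'
from h import *
p=shot('wrist'); s=p['state']; print(s['tcp_pos'],proj(p,[s['tcp_pos'],np.array(s['tcp_pos'])+[0,0,.02]]))
q=shot('scene')
o=cv2.imread('pics/cmp.png')[:,400:]
a=np.hstack([o,cv2.resize(p['pixels'][125:205,290:370],(400,400),interpolation=0)])
b=cv2.imread('pics/scene.png')
a=np.vstack([a,np.hstack([cv2.resize(i[195:235,210:290],(400,200),interpolation=2) for i in (b,q['pixels'])])])
cv2.imwrite('pics/cmp2.png',a)
E
```

```text
[ 0.47310127 -0.14075143  0.23580702] [[327.65852832 233.51157452]
 [327.97613371 247.02069377]]
```

View pics/cmp2.png

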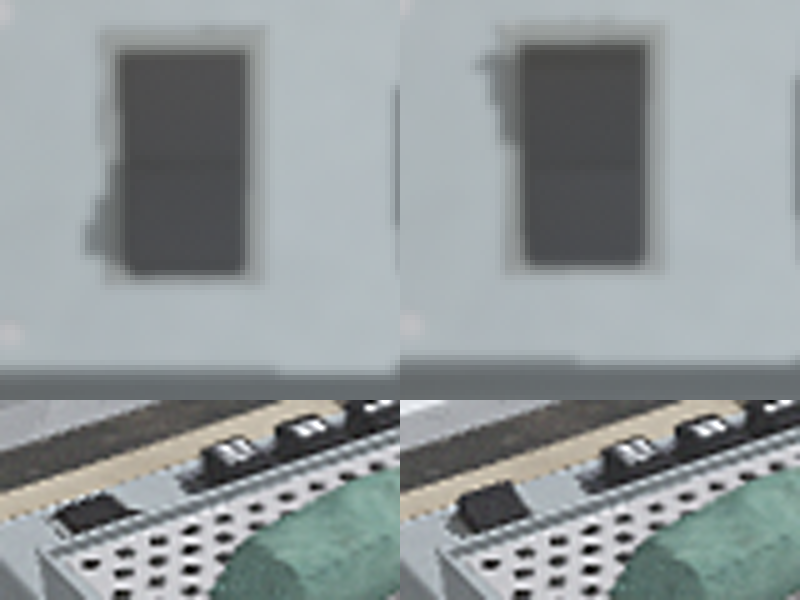

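The rocker is ON: its shadow has moved to the near half, which now stands up in the scene view. Next is the high key.

Emit:
jog_arm --moves '[[[1.3, 3.56, 0], 0, 0], [[1.37, 3.56, 3], 0, 0], [[0, 0, 5], 0, 0], [[0, 0, 5], 0, 0], [[0, 0, 3.3], 0, 0], [[0, 0, 0], 0, 0]]'

```text
time_s: 12.12
tcp_pos: [0.4445, -0.0693, 0.0676]
eef_rot: [-179.9, -0.4, 178.3]
contact_force: [-0.1, -0.0, 0.7]
gripper_width: 0.0008
gripper_force: 0.0
```

Emit:
jog_arm --moves '[[[0, 0, 0.3], 0, 0], [[0, 0, 0.3], 0, 0], [[0, 0, 0.2], 0, 0], [[0, 0, 0], 0, 0]]'

```text
time_s: 12.62
tcp_pos: [0.4475, -0.0687, 0.0625]
eef_rot: [180.0, 0.0, 178.3]
contact_force: [0.5, 0.8, 0.7]
gripper_width: 0.0006
gripper_force: 0.0
```

Emit:
jog_arm --moves '[[[0, 0, 0.2], 0, 0], [[0, 0, 0.2], 0, 0], [[0, 0, 0], 0, 0]]'

```text
time_s: 13.0
tcp_pos: [0.4475, -0.0687, 0.0581]
eef_rot: [-180.0, 0.0, 178.3]
contact_force: [0.7, -0.4, 1.9]
gripper_width: 0.0007
gripper_force: 0.4
```

Emit:
jog_arm --moves '[[[0, 0, 0.2], 0, 0], [[0, 0, 0.2], 0, 0], [[0, 0, 0], 0, 0]]'

```text
time_s: 13.38
tcp_pos: [0.4475, -0.0687, 0.0541]
eef_rot: [-180.0, 0.0, 178.3]
contact_force: [-0.4, 0.2, 0.3]
gripper_width: 0.0007
gripper_force: 0.4
```

Emit:
jog_arm --moves '[[[0, 0, 0.2], 0, 0], [[0, 0, 0.1], 0, 0], [[0, 0, 0], 0, 0]]'

```text
time_s: 13.75
tcp_pos: [0.4473, -0.0687, 0.0511]
eef_rot: [-180.0, -0.0, 178.3]
contact_force: [0.6, -0.1, 0.6]
gripper_width: 0.0006
gripper_force: 0.3
```

Emit:
jog_arm --moves '[[[0, 0, 0.15], 0, 0], [[0, 0, 0], 0, 0]]'

```text
time_s: 14.0
tcp_pos: [0.4473, -0.0687, 0.0496]
eef_rot: [-180.0, -0.0, 178.3]
contact_force: [0.2, 0.7, 2.6]
gripper_width: 0.0005
gripper_force: 0.6
```

Emit:
jog_arm --moves '[[[0, 0, 0.15], 0, 0], [[0, 0, 0], 0, 0]]'

```text
time_s: 14.25
tcp_pos: [0.4473, -0.0688, 0.0487]
eef_rot: [-180.0, 0.0, 178.3]
contact_force: [-3.0, 1.4, 9.3]
gripper_width: 0.0008
gripper_force: 4.7
```

Emit:
jog_arm --moves '[[[0, 0, 0.1], 0, 0], [[0, 0, 0], 0, 0]]'

```text
time_s: 14.5
tcp_pos: [0.4474, -0.0688, 0.0484]
eef_rot: [-180.0, 0.0, 178.3]
contact_force: [-6.5, 1.8, 19.6]
gripper_width: 0.0002
gripper_force: 9.6
```

Bottomed out. I lift, look, and let the fan run.

Emit:
jog_arm --moves '[[[0, 0, -1], 0, 0], [[0, 0, -5], 0, 0], [[-2, 0, -6], 0, 0], [[0, 0, -5], 0, 0], [[0, 0, 0], 0, 0]]'

```text
time_s: 15.12
tcp_pos: [0.4693, -0.0691, 0.2206]
eef_rot: [179.9, 0.4, 178.3]
contact_force: [0.1, 0.3, -1.2]
gripper_width: 0.0007
gripper_force: 0.0
```

```bash
python3 - <<'E'
from h import *
p=shot('wrist'); s=p['state']; print(s['tcp_pos'],s['time_s'])
q=shot('scene'); v=[.534,-.0501,-.0269]
P=proj(p,box(v,[(-.085,.1,.087),(-.085,.06,.087),(-.085,-.02,.087),(-.085,-.02,.0785),(-.085,-.09,.076)])); print(P.round(1))
x0=int(P[:,0].min())-30; x1=int(P[:,0].max())+30; r=int(P[0,1])
a=cv2.resize(p['pixels'][r-45:r+45,x0:x1],(780,int(780*90/(x1-x0))),interpolation=2)
b=cv2.resize(q['pixels'][175:225,215:315],(780,390)[0:2] if 0 else (560,280),interpolation=2); b=np.hstack([b,np.zeros((280,220,3),np.uint8)])
cv2.imwrite('pics/k.png',np.vstack([a,b]))
E
```

```text
[ 0.4692824  -0.0691198   0.22055219] 15.125
[[446.4 162.9]
 [406.5 163.1]
 [327.1 163.5]
 [327.  162. ]
 [259.8 161.8]]
```

View pics/k.png

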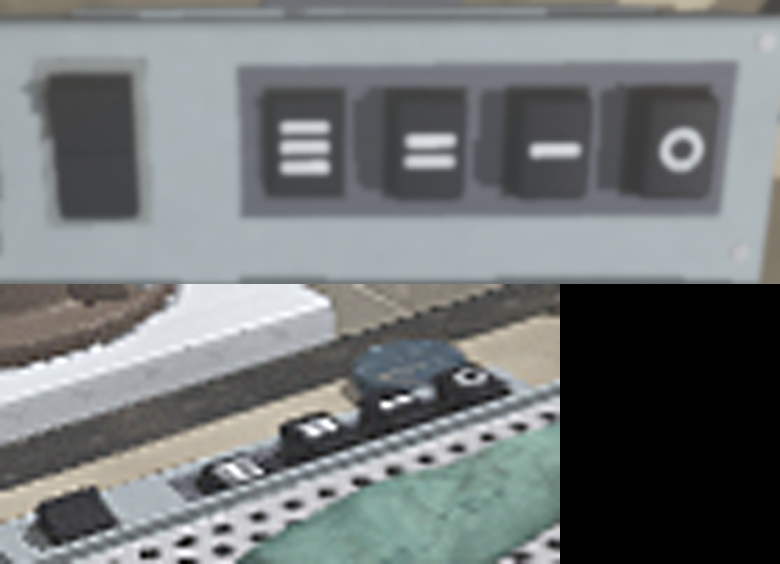

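The wrist view shows the rocker on and the high key latched, with its shadow gone. The other keys are still up. I wait out the high-speed run, then go to the low key.

Emit:
jog_arm --moves '[[[1, 4, 0], 0, 0], [[1, 4, 0], 0, 0], [[0, 0, 0], 0, 0], [[0, 0, 0], 0, 0], [[0, 0, 0], 0, 0], [[0, 0, 0], 0, 0], [[0, 0, 0], 0, 0], [[0, 0, 0], 0, 0], [[0, 0, 0], 0, 0], [[0, 0, 0], 0, 0], [[0, 0, 0], 0, 0], [[0, 0, 0], 0, 0]]'

```text
time_s: 16.73
tcp_pos: [0.4495, 0.0113, 0.2165]
eef_rot: [180.0, -0.0, 178.3]
contact_force: [0.1, 0.7, -0.5]
gripper_width: 0.0004
gripper_force: 0.0
```

Emit:
jog_arm --moves '[[[0, 0, 0], 0, 0], [[0, 0, 0], 0, 0], [[0, 0, 0], 0, 0], [[0, 0, 0], 0, 0], [[0, 0, 0], 0, 0], [[0, 0, 0], 0, 0], [[0, 0, 0], 0, 0], [[0, 0, 0], 0, 0], [[0, 0, 0], 0, 0], [[0, 0, 0], 0, 0], [[0, 0, 0], 0, 0], [[0, 0, 0], 0, 0]]'

```text
time_s: 18.23
tcp_pos: [0.4495, 0.0113, 0.2165]
eef_rot: [180.0, 0.0, 178.3]
contact_force: [-0.4, 0.3, -0.2]
gripper_width: 0.0005
gripper_force: 0.0
```

Emit:
jog_arm --moves '[[[0, 0, 4], 0, 0], [[0, 0, 4], 0, 0], [[0, 0, 4], 0, 0], [[0, 0, 2.5], 0, 0], [[0, 0, 0], 0, 0], [[0, 0, 0], 0, 0]]'

```text
time_s: 18.98
tcp_pos: [0.4503, 0.0115, 0.0724]
eef_rot: [180.0, 0.1, 178.3]
contact_force: [0.2, 0.3, 0.0]
gripper_width: 0.0003
gripper_force: 0.0
```

Emit:
jog_arm --moves '[[[0, 0, 0.4], 0, 0], [[0, 0, 0.4], 0, 0], [[0, 0, 0.3], 0, 0], [[0, 0, 0.3], 0, 0], [[0, 0, 0.3], 0, 0], [[0, 0, 0.3], 0, 0], [[0, 0, 0.2], 0, 0], [[0, 0, 0], 0, 0]]'

```text
time_s: 19.98
tcp_pos: [0.4495, 0.0113, 0.0493]
eef_rot: [-180.0, -0.0, 178.3]
contact_force: [0.4, -0.1, 0.8]
gripper_width: 0.0002
gripper_force: 0.6
```

Emit:
jog_arm --moves '[[[0, 0, 0.1], 0, 0], [[0, 0, 0], 0, 0]]'

```text
time_s: 20.23
tcp_pos: [0.4495, 0.0113, 0.0488]
eef_rot: [-180.0, 0.0, 178.3]
contact_force: [-1.8, 0.7, 4.8]
gripper_width: 0.0006
gripper_force: 2.8
```

Emit:
jog_arm --moves '[[[0, 0, 0.15], 0, 0], [[0, 0, 0], 0, 0]]'

```text
time_s: 20.48
tcp_pos: [0.4497, 0.0112, 0.0483]
eef_rot: [-180.0, 0.0, 178.3]
contact_force: [-7.4, 1.3, 20.9]
gripper_width: 0.0003
gripper_force: 10.2
```

Emit:
jog_arm --moves '[[[0, 0, -1], 0, 0], [[0, 0, -5], 0, 0], [[-2, 0, -6], 0, 0], [[0, 0, -5], 0, 0], [[0, 0, 0], 0, 0], [[0, 0, 0], 0, 0]]'

```text
time_s: 21.22
tcp_pos: [0.4687, 0.0106, 0.2159]
eef_rot: [180.0, -0.0, 178.3]
contact_force: [-0.9, 0.0, -0.3]
gripper_width: 0.0005
gripper_force: 0.0
```

```bash
python3 - <<'E'
from h import *
p=shot('wrist'); s=p['state']; print(s['tcp_pos'],s['time_s'])
q=shot('scene'); v=[.534,-.0501,-.0269]
P=proj(p,box(v,[(-.085,.1,.087),(-.085,-.09,.076)])); print(P.round(1))
x0=max(0,int(P[:,0].min())-30); x1=int(P[:,0].max())+30; r=int(P[0,1])
a=cv2.resize(p['pixels'][r-45:r+45,x0:x1],(780,int(780*90/(x1-x0))),interpolation=2)
b=cv2.resize(q['pixels'][175:225,215:315],(560,280),interpolation=2); b=np.hstack([b,np.zeros((280,220,3),np.uint8)])
cv2.imwrite('pics/k2.png',np.vstack([a,b]))
E
```

```text
[0.46868773 0.01062421 0.21590479] 21.225
[[367.6 167.8]
 [181.7 166.4]]
```

View pics/k2.png

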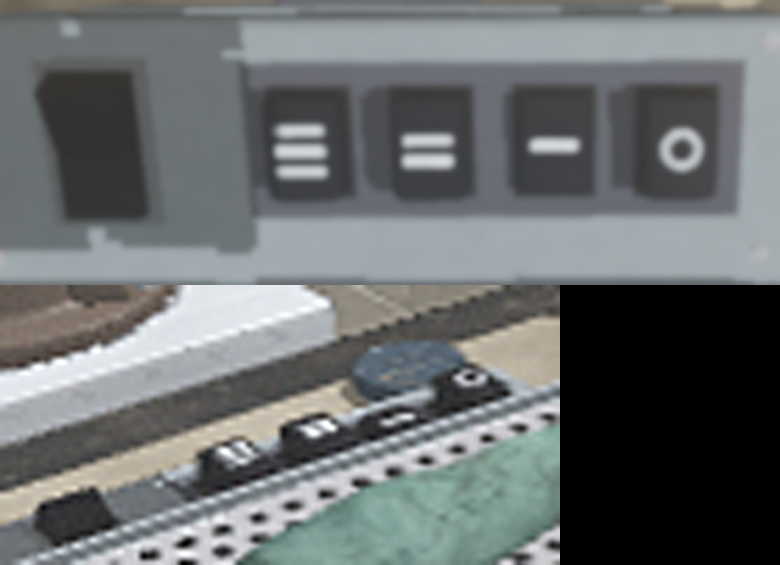

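The low key is latched down, the high key has popped up, the rocker is still on, and the arm is clear of everything.

```bash
python3 -c "
from plant import close_job; print(close_job())"
```

```text
the job is handed in; nothing more can be done
None
```

The job is handed in: the mains rocker is on, the high key was latched for more than five seconds, and then the low key latched and the high key popped up, with nothing else pressed or moved.

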